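# Sort two cast cylinders by the bore gauge

## Robot

A 6-joint arm with a two-finger parallel gripper is mounted at the origin on a cart in front of the work surface, level with it; the furniture and walls round the work are solid. World frame = base frame: x ahead of the robot, y to its left, z up, the work surface at z = 0. Lengths are in m, angles in rad, forces in N, time in s.
With the tool pointing down it reaches from about 0.325 to 0.775 m from the base axis. Payload 5.5 kg.
Tool frame: the origin (TCP) lies midway between the tips of the shut fingers; the grasp point (between the pads) lies 19 mm behind it; z points along the fingers, y is the line along which they close (so a half turn about z gives the same grasp; the last joint's range is limited). The gripper opens to 85 mm and grips with 20 to 120 N. Pads are 22 mm wide; open, the fingers measure 114 mm over their backs; the gripper's body (76 mm by 85 mm) begins 54 mm behind the grasp point. The pads swing forward as they close: fully open they stand 13 mm farther back than shut.
Start: joints at [-1.28, 0.091, 1.231, -0, 1.82, -0.057], TCP at [0.204, -0.564, 0.231] pointing down, gripper open.
Joint ranges: [-2.87, 2.87], [-0.86, 2.18], [0.17, 2.46], [-1.51, 4.65], [0.06, 2.69], [-2.65, 2.65]. Speed limits (rad/s): [2.57, 2.57, 3.01, 3.14, 3.14, 3.14].

## Interface

Orientations are given as a unit quaternion [w, x, y, z].
In Python, from bench import manip gives the robot as it stands.
- The arm moves only by the tool drive_tool, never from a script. Its argument "deltas" is a list that holds one entry, the list of rows, each a list of 7 numbers: the closure, from -1 (fully open) to 1 (shut), then the shift along the world's x, y, z in units of 120 mm (1.0 is 120 mm), then the turn, a rotation vector about the world's x, y, z in units of 45 degrees (1.0 is 45 degrees). In form: [[[hand, dx, dy, dz, ax, ay, az], ...]]. A call has 1 to 8 rows; each row is the pose to reach, as a shift and turn from the pose commanded when the call began; what a row does not reach only later rows make up. A row lasts 1/12 s, in which the tool goes at most 41.7 mm and 7.16 degrees, less where a joint would pass 70% of its speed; a pose out of reach is approached as far as the arm can. A call with a number of a shift or a turn outside -1 to 1 is refused whole. A call with a gripper value outside its range is refused whole. The fingers move at their own pace and stop on an object; "squeeze" is the grip in N (left out, the last holds). Time passes only in rows, so rows that repeat a pose let the fingers close. It gives the time, the measured TCP pose, the force, the opening and the grip force at its end, in the units of the state.
- manip.get_state(): the state, without advancing time (a new reading comes with each control period).
- manip.camera(name): name is "scene" or "top"; returns a dict with "pixels" (384x512x3 uint8, red, green, blue), "fx", "fy", "cx", "cy" (pixels), "distortion" ([k1, k2, p1, p2, k3] as OpenCV has them; the pictures are not rectified), "xyz" and "orientation" of the camera in the world. Camera axes: x right, y up, looking along -z (the intrinsics and any distortion apply to the point x, -y, -z); pixel columns grow to the right and rows downward; lengths in m; the calibration is good to about 2 mm. A picture is of the moment at which its call begins. There is no depth.
- manip.finish_job(): hands the job in; it is judged then, once.
Trained networks look in the newest picture that a camera, given by its name, has taken for a name from the list of things; names that differ only in an ending like _2 or _b are one class to them, and where a whole thing is asked for, a point or a joint stands for the part that bears it (a point fixed in the world has none). Each returns a list of dicts, best first, with "score" (0 to 1); they miss things now and then, are a little off and sometimes report something else, mostly with a low value. They report only what shows in the picture. A call takes as long as a camera call. They do not tell look-alikes from the thing itself.
- manip.look_for(label, camera): "at" ([x, y, z] in m, in the coordinates of the camera as it stood for that picture, good to about 4 mm: the middle of the surface that is visible of it).
- manip.regions_of(label, camera): "mask" (384x512 bool, what is visible of it).
The state is a dict: "t": time; "joints": joint angles; "joint_vel": joint speeds; "joint_torque": joint torques, N m; "position": TCP position; "tool_rot": TCP orientation; "wrist_force": force on the tool from outside, world axes, zero at the start; "moment": the same for the moment, N m; "grip_width": finger opening in m; "gripper_force": force on a finger pad.
Only numpy, scipy, OpenCV 4.12 (cv2) and the standard library are available. Lean on these libraries where they do the work, as an engineer would, in place of code of your own. Each camera call takes 0.05 s, during which the arm holds its last target. There are 200 camera calls.

## Task

Sort the two cast test cylinders by fit. Let the one that fits slide all the way down through the bore of the gauge, so that it ends on the gauge's base; stand the oversize one, which cannot pass, upright in the red reject tray.

Things in the scene. Friction and masses are not known exactly. Their poses are not given: they have to be found in the camera images.
- slim_cylinder: Dark grey cast cylinder that fits the gauge: 36 mm diameter, 50 mm tall, 0.11 kg, standing loose on the bench. Origin at the centre of its underside, z up along its axis. A pale concrete cube of 40 mm may stand in the same row; it is a bystander.
- wide_cylinder: Lighter grey concrete cylinder, oversize: 52 mm diameter, 50 mm tall, 0.23 kg, standing loose on the bench. Origin at the centre of its underside, z up along its axis.
- bore_gauge: Bore gauge, fixed: square aluminium plate 100 x 100 x 16 mm on four steel posts on a grey base 120 x 120 x 6 mm. Plate underside 66 mm, top 82 mm above the bench. Vertical through bore in its middle, 46 mm wide, mouth chamfered to 62 mm (8 mm deep). Below, the posts (10 mm thick, at +-22 mm in x and y) guide the part and bar the way in from the side. Origin: centre of the base underside, on the bore axis; z up.
- reject_tray: Red square reject tray, fixed to the bench: 150 x 150 mm outside, walls 4 mm thick, rim 15 mm above the bench, inner floor 4 mm above the bench. Origin at the centre of its underside; z up, x and y along its sides.
Not all that is in view belongs to the job. What is shaped like the slim_cylinder but blue or orange is not meant.

How it is judged:
By the outcome, as a careful person would: the job done as asked, in the order asked, and still so for the second after the job is handed in, with the robot touching nothing.
It also fails if it takes over 56 s, if anything falls off the work surface, if the arm or the gripper's body presses on something with over 40 N, if the wrist force passes 120 N, or if a joint passes its speed limit or range.

## Working session

There is one attempt and no reset: what is moved stays moved. The work goes in short steps, Python scripts to look and compute and a tool call to move; the robot and the scene stay as the last step left them, time stands still between calls to the robot, and variables do not carry over. Pictures are saved under pics/ and viewed, at most 10 in all, crops included, and the job is handed in when it is done.

Besides the shell and the picture viewer there is one more tool, called in YAML: its name, and indented under it one key for each argument. drive_tool: Moves the arm, as the interface text tells. Shifts and turns lie within -1 to 1; 1 stands for 120 mm of shift or 45 degrees of turn. Its arguments: {"type":"object","properties":{"deltas":{"type":"array","items":{"type":"array","items":{"type":"array","items":{"type":"number"}}}},"squeeze":{"type":"number"}},"required":["deltas"]}

```bash
mkdir -p pics; cat > h.py <<'E'
import numpy as np, cv2
from scipy.spatial.transform import Rotation as R
from bench import manip
def cam(n):
    c=manip.camera(n); q=c["orientation"]; c["R"]=R.from_quat([q[1],q[2],q[3],q[0]]).as_matrix()
    c["K"]=np.array([[c["fx"],0,c["cx"]],[0,c["fy"],c["cy"]],[0,0,1]]); return c
def save(c,f,crop=None,s=1):
    im=c["pixels"][:,:,::-1]
    if crop: im=im[crop[1]:crop[3],crop[0]:crop[2]]
    cv2.imwrite(f,cv2.resize(im,None,fx=s,fy=s,interpolation=cv2.INTER_CUBIC))
def toz(c,uv,z):
    p=cv2.undistortPoints(np.array([[uv]],float),c["K"],np.array(c["distortion"]))[0,0]
    d=c["R"]@np.array([p[0],-p[1],-1]); o=np.array(c["xyz"]); return o+d*(z-o[2])/d[2]
def proj(c,P):
    q=(np.atleast_2d(P)-np.array(c["xyz"]))@c["R"]; q=q*[1,-1,-1]
    return cv2.projectPoints(q,np.zeros(3),np.zeros(3),c["K"],np.array(c["distortion"]))[0][:,0]
def world(c,a): return np.array(c["xyz"])+c["R"]@np.array(a)
E
python3 - <<'E'
from h import *
ims=[]
for n in("top","scene"):
    c=cam(n); save(c,f"pics/{n}0.png",s=1.5)
    print(n,c["xyz"],c["R"].round(2).tolist(),c["fx"],c["distortion"])
    for l in("slim_cylinder","wide_cylinder","bore_gauge","reject_tray"):
        for r in manip.look_for(l,n)[:4]:
            w=world(c,r["at"]); print(l,round(r["score"],2),w.round(3),proj(c,w)[0].round())
s=manip.get_state();print(s["t"],s["position"],s["tool_rot"],s["grip_width"])
E
```

```text
top [ 0.43830662 -0.08359366  1.10948763] [[-0.02, 1.0, -0.05], [-1.0, -0.02, -0.02], [-0.02, 0.05, 1.0]] 462.6289547786762 [-0.03442021  0.          0.          0.          0.        ]
slim_cylinder 0.75 [0.44  0.092 0.049] [193. 219.]
slim_cylinder 0.75 [0.381 0.045 0.049] [213. 244.]
slim_cylinder 0.69 [0.353 0.139 0.049] [173. 257.]
slim_cylinder 0.65 [0.492 0.011 0.052] [227. 195.]
wide_cylinder 0.79 [ 0.453 -0.249  0.048] [341. 210.]
bore_gauge 0.89 [ 0.641 -0.254  0.081] [343. 125.]
reject_tray 0.59 [0.646 0.09  0.005] [195. 133.]
scene [0.01600983 0.30843317 0.75107991] [[-0.61, 0.6, -0.52], [-0.79, -0.47, 0.4], [-0.0, 0.65, 0.76]] 393.72530763996645 [-0.04348915  0.          0.          0.          0.        ]
slim_cylinder 0.95 [0.434 0.102 0.047] [217. 255.]
slim_cylinder 0.91 [0.35  0.145 0.05 ] [222. 294.]
slim_cylinder 0.76 [0.482 0.027 0.046] [233. 223.]
slim_cylinder 0.73 [0.373 0.049 0.052] [254. 260.]
wide_cylinder 0.76 [ 0.45  -0.246  0.047] [330. 178.]
bore_gauge 0.8 [ 0.635 -0.246  0.068] [283. 133.]
reject_tray 0.62 [0.649 0.09  0.002] [175. 205.]
0.5 [ 0.20448903 -0.56408461  0.2312633 ] [-1.71690605e-05  9.84920733e-01  1.73006212e-01  8.06906840e-06] 0.08560751303026246
```

View pics/top0.png

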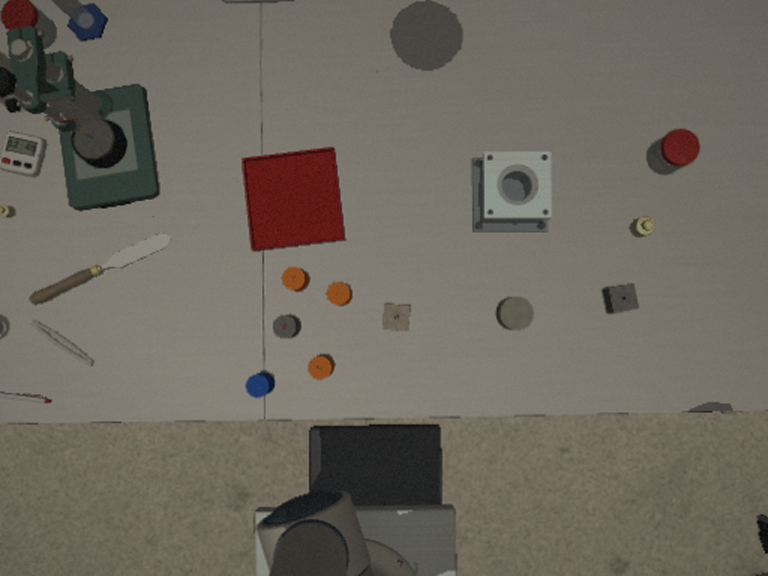

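View pics/scene0.png

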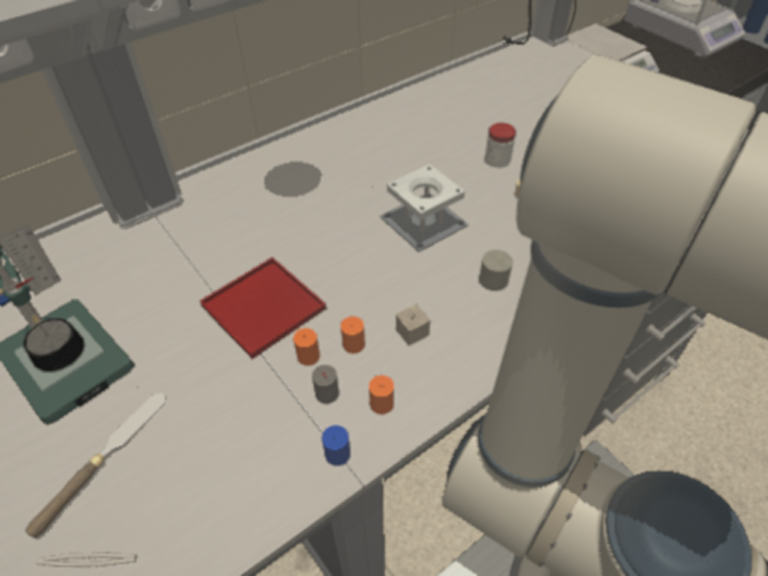

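The dark grey cylinder is at top-picture pixel (191,217). The look-alikes are orange at (196,186), (226,195) and (213,245), and blue at (173,256). Only the grey one fits the description. The wide cylinder is at (343,209), the pale cube at (264,211), the gauge at (345,123) and the tray at (196,133).

```bash
cat > m.py <<'E'
from h import *
from scipy.optimize import least_squares
a=np.linspace(0,2*np.pi,40)
def sil(c,x,y,r,h,z0=0):
    P=np.vstack([np.c_[x+r*np.cos(a),y+r*np.sin(a),0*a+z] for z in(z0,z0+h)])
    hu=cv2.convexHull(proj(c,P).astype(np.float32)); m=cv2.moments(hu); return np.array([m["m10"],m["m01"]])/m["m00"],m["m00"]
def cyl(c,n,label,guess,r,h,z0=0):
    best=None
    for k in manip.regions_of(label,n):
        v,u=np.nonzero(k["mask"]); ce=np.array([u.mean(),v.mean()])
        d=np.linalg.norm(ce-sil(c,*guess,r,h,z0)[0])
        if best is None or d<best[0]: best=(d,ce,len(u))
    s=least_squares(lambda p:sil(c,*p,r,h,z0)[0]-best[1],guess,x_scale=.01,diff_step=1e-3)
    print(n,label,s.x.round(4),"area",best[2],sil(c,*s.x,r,h,z0)[1].round(),"d",best[0].round(1)); return s.x
E
python3 - <<'E'
from m import *
for n in("top","scene"):
    c=cam(n)
    cyl(c,n,"slim_cylinder",(.44,.095),.018,.05); cyl(c,n,"wide_cylinder",(.453,-.249),.026,.05)
    if n=="top": save(c,"pics/crop.png",(150,170,250,270),5)
    p=c["pixels"].astype(int)
    red=((p[...,0]>90)&(p[...,1]<60)&(p[...,2]<70)).astype(np.uint8)
    k=manip.regions_of("reject_tray",n)[0]["mask"]; v,u=np.nonzero(k)
    W=np.array([toz(c,q,.015)[:2] for q in np.c_[u,v][::5]],np.float32); print("tray",n,cv2.minAreaRect(W*1000))
    k=manip.regions_of("bore_gauge",n)[0]["mask"]; g=p.mean(2)
    if n=="top":
        v,u=np.nonzero(k&(g>130)); W=np.array([toz(c,q,.082)[:2] for q in np.c_[u,v]],np.float32);print("plate",cv2.minAreaRect(W*1000))
        sub=p[90:165,305:380].mean(2).astype(np.uint8); 
        hc=cv2.HoughCircles(cv2.resize(sub,None,fx=4,fy=4,interpolation=cv2.INTER_CUBIC),cv2.HOUGH_GRADIENT,1,100,param1=100,param2=20,minRadius=35,maxRadius=65)
        for q in hc[0]: print("bore",q, toz(c,((q[0]+.5)/4-.5+305,(q[1]+.5)/4-.5+90),.082))
E
```

```text
Traceback (most recent call last):
  File "m.py", line 14, in cyl
    print(n,label,s.x.round(4),"area",best[2],sil(c,*s.x,r,h,z0)[1].round(),"d",best[0].round(1)); return s.x
                                              ^^^^^^^^^^^^^^^^^^^^^^^^^^^
AttributeError: 'float' object has no attribute 'round'
```

```bash
sed -i 's/\[1\].round()/[1]/' m.py
python3 - <<'E'
from m import *
for n in("top","scene"):
    c=cam(n)
    cyl(c,n,"slim_cylinder",(.44,.095),.018,.05); cyl(c,n,"wide_cylinder",(.453,-.249),.026,.05)
    if n=="top": save(c,"pics/crop.png",(150,170,250,270),5)
    p=c["pixels"].astype(int)
    k=manip.regions_of("reject_tray",n)[0]["mask"]; v,u=np.nonzero(k)
    W=np.array([toz(c,q,.015)[:2] for q in np.c_[u,v][::5]],np.float32); print("tray",n,cv2.minAreaRect(W*1000))
    k=manip.regions_of("bore_gauge",n)[0]["mask"]; g=p.mean(2)
    if n=="top":
        v,u=np.nonzero(k&(g>130)); W=np.array([toz(c,q,.082)[:2] for q in np.c_[u,v]],np.float32);print("plate",cv2.minAreaRect(W*1000))
        sub=p[90:165,305:380].mean(2).astype(np.uint8); 
        hc=cv2.HoughCircles(cv2.resize(sub,None,fx=4,fy=4,interpolation=cv2.INTER_CUBIC),cv2.HOUGH_GRADIENT,1,100,param1=100,param2=20,minRadius=35,maxRadius=65)
        for q in ([] if hc is None else hc[0]): print("bore",q, toz(c,((q[0]+.5)/4-.5+305,(q[1]+.5)/4-.5+90),.082))
E
```

```text
top slim_cylinder [0.4418 0.1005] area 217 238.0765946562169 d 2.4
top wide_cylinder [ 0.4559 -0.2561] area 465 465.41806180402637 d 3.3
tray top ((645.6102905273438, 89.36723327636719), (150.41481018066406, 149.25897216796875), 5.952916622161865)
plate ((647.7142333984375, -257.98040771484375), (98.52596282958984, 97.25035095214844), 88.65137481689453)
bore [157.5 136.5  40.4] [ 0.64480287 -0.25576494  0.082     ]
scene slim_cylinder [0.4458 0.0976] area 376 392.97500904276967 d 2.7
scene wide_cylinder [ 0.4584 -0.2601] area 468 515.8788476123009 d 3.6Traceback (most recent call last):
  File "<stdin>", line 7, in <module>
IndexError: list index out of range
```

View pics/crop.png

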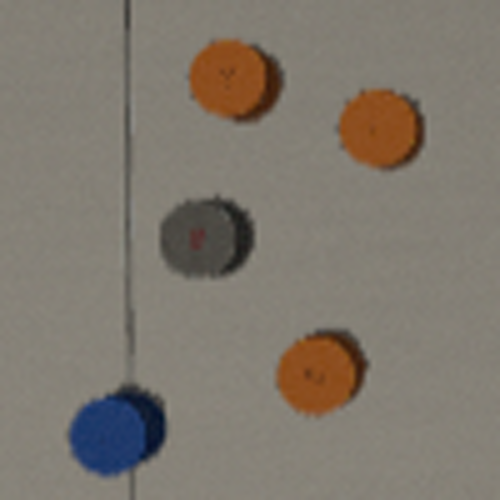

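The crop shows the dark grey cylinder at (200,238), with a clear gap to the orange and blue ones. That is the slim cylinder, at about (0.443, 0.099). I'll hop over to it now, turning so the fingers close along y.

drive_tool:
  deltas:
    - [[-1,0.33,0.92,0,0,0,-0.074],[-1,0.33,0.92,0,0,0,-0.074],[-1,0.33,0.92,0,0,0,-0.074],[-1,0.33,0.92,0,0,0,-0.074]]
  squeeze: 30

```text
t: 1.38
position: [0.246, -0.4495, 0.2321]
tool_rot: [-0.0, 0.989, 0.146, 0.001]
wrist_force: [0.6, -0.8, -0.5]
grip_width: 0.0852
gripper_force: 0.0
```

drive_tool:
  deltas:
    - [[-1,0.33,0.92,0,0,0,-0.074],[-1,0.33,0.92,0,0,0,-0.074],[-1,0.33,0.92,0,0,0,-0.074]]

```text
t: 1.63
position: [0.284, -0.3415, 0.2312]
tool_rot: [-0.0, 0.993, 0.115, 0.0]
wrist_force: [0.7, -0.6, 0.8]
grip_width: 0.0852
gripper_force: 0.0
```

drive_tool:
  deltas:
    - [[-1,0.33,0.92,0,0,0,-0.074],[-1,0.33,0.92,0,0,0,-0.074],[-1,0.33,0.92,0,0,0,-0.074]]

```text
t: 1.88
position: [0.3236, -0.2308, 0.2316]
tool_rot: [0.0, 0.996, 0.087, 0.001]
wrist_force: [0.9, -0.4, 0.5]
grip_width: 0.0856
gripper_force: 0.0
```

drive_tool:
  deltas:
    - [[-1,0.33,0.92,0,0,0,-0.074],[-1,0.33,0.92,0,0,0,-0.074],[-1,0.33,0.92,0,0,0,-0.074]]

```text
t: 2.13
position: [0.3632, -0.1203, 0.2317]
tool_rot: [0.0, 0.998, 0.058, 0.001]
wrist_force: [1.7, -0.7, 0.8]
grip_width: 0.0853
gripper_force: 0.0
```

drive_tool:
  deltas:
    - [[-1,0.33,0.92,0,0,0,-0.074],[-1,0.33,0.92,0,0,0,-0.074],[-1,0.33,0.92,0,0,0,-0.074]]

```text
t: 2.38
position: [0.4029, -0.0096, 0.2317]
tool_rot: [-0.0, 1.0, 0.029, 0.001]
wrist_force: [1.1, -0.3, -0.0]
grip_width: 0.0851
gripper_force: 0.0
```

drive_tool:
  deltas:
    - [[-1,0.33,0.92,0,0,0,-0.074],[-1,0.33,0.92,0,0,0,-0.074],[-1,0.33,0.92,0,0,0,-0.074],[-1,0.33,0.92,0,0,0,-0.074]]

```text
t: 2.72
position: [0.4429, 0.1033, 0.2305]
tool_rot: [-0.001, 1.0, 0.003, -0.0]
wrist_force: [0.7, -0.3, -0.2]
grip_width: 0.0858
gripper_force: 0.0
```

drive_tool:
  deltas:
    - [[-1,0,0,-1,0,0,0],[-1,0,0,-1,0,0,0],[-1,0,0,-1,0,0,0]]

```text
t: 2.97
position: [0.4421, 0.0982, 0.1097]
tool_rot: [0.0, 1.0, -0.0, 0.0]
wrist_force: [0.3, -0.3, -0.9]
grip_width: 0.0851
gripper_force: 0.0
```

drive_tool:
  deltas:
    - [[-1,0,0,-0.3,0,0,0],[-1,0,0,-0.6,0,0,0],[-1,0,0,-0.79,0,0,0],[-1,0,0,-0.79,0,0,0]]

```text
t: 3.3
position: [0.4382, 0.0972, 0.0105]
tool_rot: [0.001, 1.0, -0.001, -0.005]
wrist_force: [-0.8, -1.1, -0.7]
grip_width: 0.0853
gripper_force: 0.0
```

drive_tool:
  deltas:
    - [[1,0,0,0,0,0,0],[1,0,0,0,0,0,0],[1,0,0,0,0,0,0],[1,0,0,0,0,0,0],[1,0,0,0,0,0,0],[1,0,0,0,0,0,0],[1,0,0,0,0,0,0],[1,0,0,0,0,0,0]]

```text
t: 3.97
position: [0.4437, 0.0984, 0.019]
tool_rot: [-0.0, 1.0, -0.0, 0.002]
wrist_force: [-0.5, -0.4, 6.5]
grip_width: 0.0351
gripper_force: 30.0
```

drive_tool:
  deltas:
    - [[1,0,0,0.25,0,0,0],[1,0,0,0.5,0,0,0],[1,0,0,0.75,0,0,0],[1,0,0,1,0,0,0],[1,0,0,1,0,0,0]]
  squeeze: 40

```text
t: 4.38
position: [0.445, 0.0988, 0.1444]
tool_rot: [-0.001, 1.0, -0.0, 0.006]
wrist_force: [1.3, 0.6, -0.1]
grip_width: 0.0348
gripper_force: 40.1
```

```bash
python3 - <<'E'
from m import *
c=cam("scene"); save(c,"pics/s2.png",s=1.5)
s=manip.get_state();print(s["position"],s["grip_width"])
c=cam("scene"); cyl(c,"scene","slim_cylinder",(.443,.098),.018,.05,.119)
E
```

```text
[0.44416714 0.09862511 0.14125297] 0.034974149557070344
scene slim_cylinder [0.4442 0.0957] area 404 508.3430527832825 d 1.2
```

View pics/s2.png

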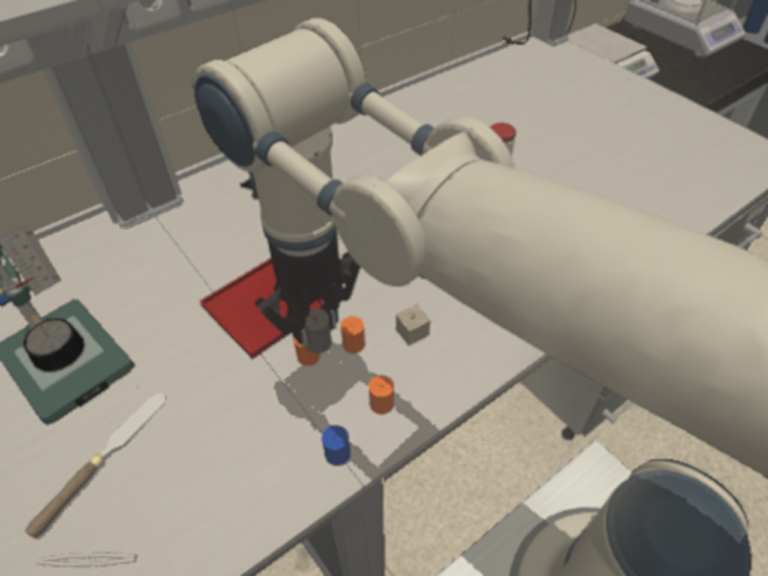

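The grey cylinder is held upright at (317,330). I'm carrying it to a point above the gauge.

drive_tool:
  deltas:
    - [[1,0.14,-0.25,0,0,0,0],[1,0.28,-0.5,0,0,0,0],[1,0.425,-0.74,0,0,0,0],[1,0.425,-0.74,0,0,0,0]]

```text
t: 4.87
position: [0.4939, 0.0052, 0.134]
tool_rot: [0.001, 1.0, -0.002, -0.001]
wrist_force: [0.1, 0.5, -1.9]
grip_width: 0.0347
gripper_force: 40.5
```

drive_tool:
  deltas:
    - [[1,0.14,-0.25,0,0,0,0],[1,0.28,-0.5,0,0,0,0],[1,0.425,-0.74,0,0,0,0],[1,0.425,-0.74,0,0,0,0]]

```text
t: 5.2
position: [0.5447, -0.0836, 0.1334]
tool_rot: [0.001, 1.0, -0.002, -0.002]
wrist_force: [-0.4, 0.1, -0.9]
grip_width: 0.0351
gripper_force: 40.7
```

drive_tool:
  deltas:
    - [[1,0.14,-0.25,0,0,0,0],[1,0.28,-0.5,0,0,0,0],[1,0.425,-0.74,0,0,0,0],[1,0.425,-0.74,0,0,0,0]]

```text
t: 5.53
position: [0.5954, -0.1723, 0.1325]
tool_rot: [0.0, 1.0, -0.002, -0.002]
wrist_force: [-0.6, 0.6, -2.0]
grip_width: 0.0351
gripper_force: 40.8
```

```bash
python3 - <<'E'
from m import *
c=cam("top"); p=c["pixels"].astype(int); g=p.mean(2)
sub=np.s_[95:160,315:375]
gg=cv2.GaussianBlur(g.astype(np.float32),(0,0),0.8)
for T in(110,130,150):
    m=(g>T).astype(np.uint8); m[:, :310]=0;m[:,375:]=0;m[:90]=0;m[165:]=0
    n,l,st,ce=cv2.connectedComponentsWithStats(m)
    i=1+np.argmax(st[1:,4]); v,u=np.nonzero(l==i)
    W=np.array([toz(c,q,.082)[:2] for q in np.c_[u,v]],np.float32);print(T,st[i],cv2.minAreaRect(W*1000))
    cs,h=cv2.findContours((l==i).astype(np.uint8),cv2.RETR_CCOMP,cv2.CHAIN_APPROX_NONE)
    for q,hh in zip(cs,h[0]):
        if hh[3]>=0 and len(q)>20:
            (a0,b0),r=cv2.minEnclosingCircle(q); e=cv2.fitEllipse(q); print(" hole",toz(c,e[0],.078)[:2],e[1])
save(c,"pics/t3.png",(270,70,420,190),5)
d=cam("scene"); save(d,"pics/s3.png",(200,60,380,200),4)
print(manip.get_state()["position"])
E
```

```text
110 [ 310   90   56   32 1304] ((686.5783081054688, -242.69821166992188), (123.50988006591797, 70.43104553222656), 88.62364959716797)
130 [310  90  51  20 242] ((700.4635620117188, -236.63426208496094), (118.21393585205078, 15.986654281616211), 71.46985626220703)Traceback (most recent call last):
  File "<stdin>", line 8, in <module>
    return _wrapfunc(a, 'argmax', axis=axis, out=out, **kwds)
    return bound(*args, **kwds)
ValueError: attempt to get argmax of an empty sequence
```

The arm covers the gauge here, so I'll measure it from the first saved picture.

```bash
python3 - <<'E'
from m import *
c=cam("top"); im=cv2.imread("pics/top0.png").astype(float).mean(2)
t=lambda q,z: toz(c,((q[0]+.5)/1.5-.5,(q[1]+.5)/1.5-.5),z)[:2]
for T in(130,145,160,175):
    m=(im>T).astype(np.uint8); m[:,:465]=0;m[:,562:]=0;m[:140]=0;m[245:]=0
    n,l,st,ce=cv2.connectedComponentsWithStats(m)
    if n<2: continue
    i=l[165,500] or 1+np.argmax(st[1:,4]); v,u=np.nonzero(l==i)
    W=np.array([t(q,.082) for q in np.c_[u,v]],np.float32);print(T,st[i],cv2.minAreaRect(W*1000))
    cs,h=cv2.findContours((l==i).astype(np.uint8),cv2.RETR_CCOMP,cv2.CHAIN_APPROX_NONE)
    for q,hh in zip(cs,h[0]):
        if hh[3]>=0 and len(q)>20:
            e=cv2.fitEllipse(q); print(" hole",t(e[0],.078),e)
crop=cv2.imread("pics/top0.png")[140:250,460:570]; cv2.imwrite("pics/g.png",cv2.resize(crop,None,fx=5,fy=5))
d=cam("scene"); save(d,"pics/s3.png",(200,60,380,200),4)
print(manip.get_state()["position"])
E
```

```text
130 [ 485  152   67   65 2754] ((647.7080688476562, -258.2063293457031), (98.23311614990234, 96.49729919433594), 88.65220642089844)
 hole [ 0.6058493  -0.29807648] ((545.0, 211.60108947753906), (7.737823009490967, 8.296756744384766), 90.0)
 hole [ 0.60777527 -0.21609782] ((490.0, 211.55606079101562), (7.4427666664123535, 8.116106033325195), 90.0)
 hole [ 0.64807268 -0.25829806] ((517.4443359375, 184.21656799316406), (42.38020706176758, 43.180442810058594), 106.6567611694336)
 hole [ 0.68854164 -0.29943474] ((544.0391235351562, 156.91123962402344), (8.129105567932129, 9.558929443359375), 95.50887298583984)
 hole [ 0.69000439 -0.21818815] ((489.7969665527344, 157.20303344726562), (8.497244834899902, 8.523920059204102), 134.9999237060547)
145 [485 174   4  43  67] ((632.1492919921875, -211.0929718017578), (4.459537029266357, 63.194496154785156), 88.37406921386719)
[ 0.59424701 -0.16749258  0.13441021]
```

View pics/g.png

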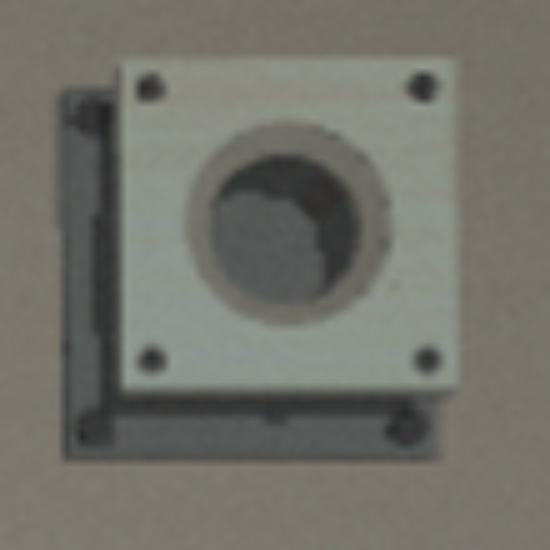

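The bore shows at crop (287,228), which is world (0.648, -0.258). The plate rectangle gives the same centre. One more hop, then I'll compare the held cylinder with the gauge.

drive_tool:
  deltas:
    - [[1,0.15,-0.25,0,0,0,0],[1,0.3,-0.5,0,0,0,0],[1,0.44,-0.75,0,0,0,0],[1,0.44,-0.75,0,0,0,0],[1,0.44,-0.75,0,0,0,0],[1,0.44,-0.75,0,0,0,0]]

```text
t: 6.18
position: [0.6476, -0.2565, 0.1362]
tool_rot: [-0.001, 1.0, 0.0, -0.0]
wrist_force: [0.0, -0.6, -0.8]
grip_width: 0.0351
gripper_force: 40.8
```

```bash
python3 - <<'E'
from m import *
d=cam("scene"); 
s=manip.get_state()["position"]; print(s)
try: cyl(d,"scene","slim_cylinder",(.648,-.258),.018,.05,s[2]-.019)
except Exception as e: print(e)
im=d["pixels"][:,:,::-1].copy()
im=cv2.resize(im,None,fx=4,fy=4,interpolation=cv2.INTER_CUBIC)
def circ(x,y,z,r,col):
    P=((proj(d,np.c_[x+r*np.cos(a),y+r*np.sin(a),0*a+z])+.5)*4-.5).astype(int); cv2.polylines(im,[P],True,col,1)
circ(.648,-.258,.082,.031,(0,0,255))
for z in(0,.05): circ(s[0],s[1],s[2]-.019+z,.018,(0,255,0))
cv2.imwrite("pics/s4.png",im[200:740,780:1480])
E
```

```text
[ 0.64767728 -0.25629667  0.13692845]
scene slim_cylinder [ 0.5863 -0.1477] area 421 361.60122866614256 d 34.6
```

View pics/s4.png

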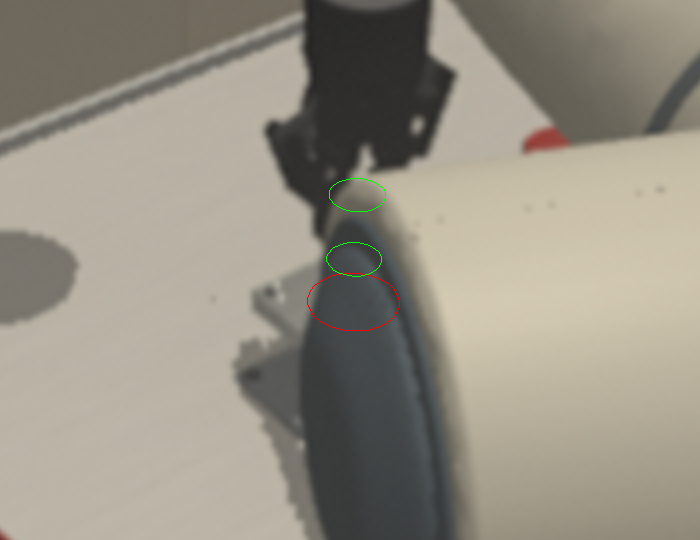

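The elbow hides the gauge in this view, so I'll lower gently and watch the force.

drive_tool:
  deltas:
    - [[1,-0.008,0,-0.1,0,0,0],[1,-0.008,0,-0.2,0,0,0],[1,-0.008,0,-0.28,0,0,0],[1,-0.008,0,-0.34,0,0,0],[1,-0.008,0,-0.38,0,0,0],[1,-0.008,0,-0.38,0,0,0],[1,-0.008,0,-0.38,0,0,0]]

```text
t: 6.87
position: [0.6467, -0.258, 0.0903]
tool_rot: [-0.0, 1.0, -0.0, -0.0]
wrist_force: [-0.6, 0.7, -1.1]
grip_width: 0.035
gripper_force: 40.8
```

drive_tool:
  deltas:
    - [[1,0,0,-0.02,0,0,0],[1,0,0,-0.04,0,0,0],[1,0,0,-0.06,0,0,0],[1,0,0,-0.06,0,0,0],[1,0,0,-0.06,0,0,0]]

```text
t: 7.28
position: [0.6468, -0.2581, 0.0835]
tool_rot: [-0.0, 1.0, -0.001, -0.0]
wrist_force: [-0.7, -0.2, -0.2]
grip_width: 0.0351
gripper_force: 40.8
```

Bottom is 15 mm inside the mouth with no contact force. Releasing.

drive_tool:
  deltas:
    - [[-1,0,0,0,0,0,0],[-1,0,0,0,0,0,0],[-1,0,0,0,0,0,0],[-1,0,0,0,0,0,0],[-1,0,0,0,0,0,0],[-1,0,0,0,0,0,0],[-1,0,0,0,0,0,0]]

```text
t: 7.87
position: [0.647, -0.2581, 0.0837]
tool_rot: [0.0, 1.0, -0.0, 0.0]
wrist_force: [0.0, 0.1, -0.2]
grip_width: 0.0854
gripper_force: 0.0
```

drive_tool:
  deltas:
    - [[-1,0,0,0.3,0,0,0],[-1,0,0,0.6,0,0,0],[-1,0,0,0.9,0,0,0],[-1,0,0,0.9,0,0,0]]

```text
t: 8.2
position: [0.6491, -0.2591, 0.2025]
tool_rot: [0.003, 1.0, -0.0, 0.007]
wrist_force: [0.4, -1.5, 2.2]
grip_width: 0.0853
gripper_force: 0.0
```

drive_tool:
  deltas:
    - [[-1,-0.3,0,0,0,0,0],[-1,-0.6,0,0,0,0,0],[-1,-0.8,0,0,0,0,0],[-1,-0.8,0,0,0,0,0]]

```text
t: 8.53
position: [0.5475, -0.2584, 0.1919]
tool_rot: [0.0, 1.0, -0.001, -0.001]
wrist_force: [0.3, -0.4, 0.3]
grip_width: 0.0857
gripper_force: 0.0
```

drive_tool:
  deltas:
    - [[-1,-0.3,0,0,0,0,0],[-1,-0.6,0,0,0,0,0],[-1,-0.78,0,0,0,0,0],[-1,-0.78,0,0,0,0,0]]

```text
t: 8.87
position: [0.4549, -0.2584, 0.1924]
tool_rot: [0.001, 1.0, -0.001, 0.0]
wrist_force: [0.2, -0.1, -0.1]
grip_width: 0.0854
gripper_force: 0.0
```

```bash
python3 - <<'E'
from m import *
c=cam("top"); A=c["pixels"][70:180,290:400,::-1]
d=cam("scene"); B=d["pixels"][60:170,230:340,::-1]
cv2.imwrite("pics/chk.png",cv2.resize(np.hstack([A,B]),None,fx=3.6,fy=3.6,interpolation=cv2.INTER_CUBIC))
print(manip.get_state()["position"])
E
```

```text
[ 0.45751108 -0.25829742  0.19228642]
```

View pics/chk.png

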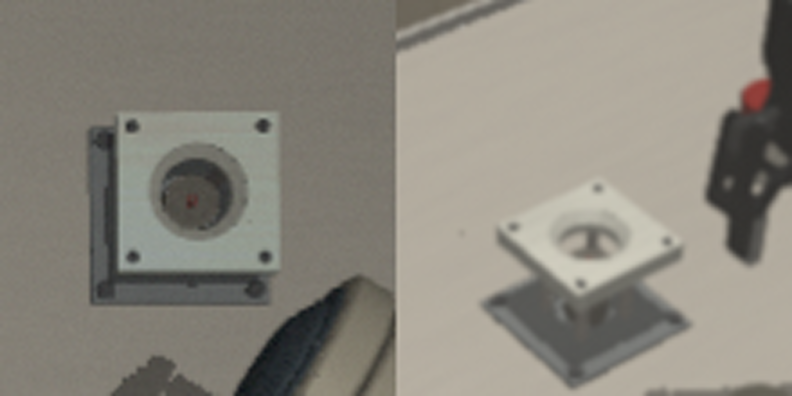

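The slim cylinder has dropped through: its red-marked top lies deep in the bore at (190,195) in the left half, and the plate is undisturbed. Next is the wide one, directly below.

drive_tool:
  deltas:
    - [[-1,0,0,-0.3,0,0,0],[-1,0,0,-0.6,0,0,0],[-1,0,0,-0.8,0,0,0],[-1,0,0,-0.95,0,0,0],[-1,0,0,-1,0,0,0]]

```text
t: 9.38
position: [0.4568, -0.2568, 0.0674]
tool_rot: [-0.002, 1.0, -0.0, -0.002]
wrist_force: [-0.4, 0.5, 0.3]
grip_width: 0.0854
gripper_force: 0.0
```

drive_tool:
  deltas:
    - [[-1,0,0,-0.15,0,0,0],[-1,0,0,-0.3,0,0,0],[-1,0,0,-0.4,0,0,0],[-1,0,0,-0.47,0,0,0],[-1,0,0,-0.5,0,0,0],[-1,0,0,-0.5,0,0,0]]

```text
t: 9.88
position: [0.4574, -0.2579, 0.0113]
tool_rot: [-0.0, 1.0, -0.0, -0.0]
wrist_force: [-0.3, -0.3, 0.1]
grip_width: 0.0857
gripper_force: 0.0
```

drive_tool:
  deltas:
    - [[1,0,0,0,0,0,0],[1,0,0,0,0,0,0],[1,0,0,0,0,0,0],[1,0,0,0,0,0,0],[1,0,0,0,0,0,0],[1,0,0,0,0,0,0],[1,0,0,0,0,0,0],[1,0,0,0,0,0,0]]
  squeeze: 40

```text
t: 10.55
position: [0.4581, -0.2586, 0.0132]
tool_rot: [0.001, 1.0, -0.0, 0.001]
wrist_force: [0.3, 0.3, 6.7]
grip_width: 0.0513
gripper_force: 42.6
```

drive_tool:
  deltas:
    - [[1,0,0,0.2,0,0,0],[1,0,0,0.4,0,0,0],[1,0,0,0.6,0,0,0],[1,0,0,0.75,0,0,0],[1,0,0,0.85,0,0,0],[1,0,0,0.85,0,0,0]]

```text
t: 11.05
position: [0.4583, -0.2588, 0.1164]
tool_rot: [0.001, 1.0, -0.0, 0.002]
wrist_force: [0.0, 0.5, -2.2]
grip_width: 0.0511
gripper_force: 42.9
```

drive_tool:
  deltas:
    - [[1,0.13,0.24,0,0,0,0],[1,0.26,0.48,0,0,0,0],[1,0.393,0.723,0,0,0,0],[1,0.393,0.723,0,0,0,0]]

```text
t: 11.38
position: [0.5057, -0.1664, 0.1114]
tool_rot: [-0.002, 1.0, 0.002, -0.001]
wrist_force: [-0.3, 0.0, -2.5]
grip_width: 0.0506
gripper_force: 43.1
```

drive_tool:
  deltas:
    - [[1,0.13,0.24,0,0,0,0],[1,0.26,0.48,0,0,0,0],[1,0.393,0.723,0,0,0,0],[1,0.393,0.723,0,0,0,0]]

```text
t: 11.72
position: [0.5527, -0.0798, 0.1114]
tool_rot: [-0.002, 1.0, 0.002, -0.001]
wrist_force: [-0.8, -0.7, -3.1]
grip_width: 0.0508
gripper_force: 43.3
```

drive_tool:
  deltas:
    - [[1,0.13,0.24,0,0,0,0],[1,0.26,0.48,0,0,0,0],[1,0.393,0.723,0,0,0,0],[1,0.393,0.723,0,0,0,0]]

```text
t: 12.05
position: [0.5996, 0.0067, 0.1112]
tool_rot: [-0.001, 1.0, 0.002, -0.001]
wrist_force: [-0.7, -0.2, -1.6]
grip_width: 0.0508
gripper_force: 43.5
```

drive_tool:
  deltas:
    - [[1,0.13,0.24,0,0,0,0],[1,0.26,0.48,0,0,0,0],[1,0.393,0.723,0,0,0,0],[1,0.393,0.723,0,0,0,0],[1,0.393,0.723,0,0,0,0]]

```text
t: 12.47
position: [0.6454, 0.0896, 0.1111]
tool_rot: [0.0, 1.0, 0.001, -0.002]
wrist_force: [-0.8, -0.4, -2.2]
grip_width: 0.0511
gripper_force: 43.5
```

```bash
python3 - <<'E'
from m import *
d=cam("scene"); s=manip.get_state(); print(s["position"],s["grip_width"])
cyl(d,"scene","wide_cylinder",(.646,.089),.026,.05,s["position"][2]-.011)
save(d,"pics/s5.png",s=1.2)
E
```

```text
[0.64524002 0.0884519  0.11156255] 0.05102865396683317
scene wide_cylinder [0.6421 0.0879] area 636 675.1458293750184 d 1.5
```

View pics/s5.png

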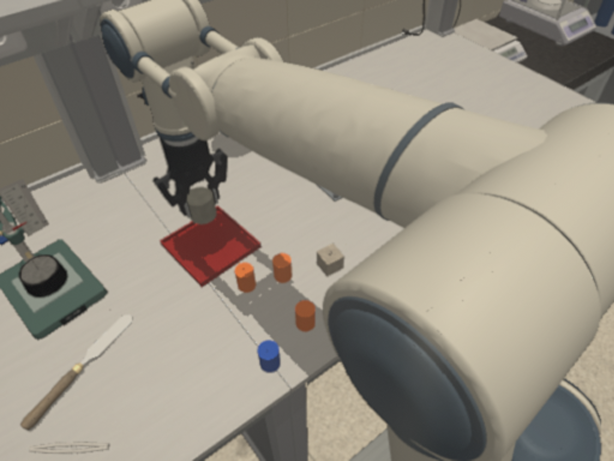

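The wide cylinder is held upright above the tray, at (201,205). I'm lowering it and releasing.

drive_tool:
  deltas:
    - [[1,0,0,-0.2,0,0,0],[1,0,0,-0.4,0,0,0],[1,0,0,-0.55,0,0,0],[1,0,0,-0.66,0,0,0],[1,0,0,-0.74,0,0,0],[1,0,0,-0.78,0,0,0],[1,0,0,-0.79,0,0,0],[1,0,0,-0.79,0,0,0]]

```text
t: 13.23
position: [0.6463, 0.0887, 0.0196]
tool_rot: [-0.0, 1.0, -0.001, 0.0]
wrist_force: [0.5, -0.5, -3.2]
grip_width: 0.0506
gripper_force: 43.5
```

drive_tool:
  deltas:
    - [[1,0,0,-0.01,0,0,0],[1,0,0,-0.02,0,0,0],[1,0,0,-0.025,0,0,0],[1,0,0,-0.025,0,0,0]]

```text
t: 13.57
position: [0.6467, 0.0891, 0.0173]
tool_rot: [-0.0, 1.0, -0.0, 0.001]
wrist_force: [-0.5, -0.3, 0.8]
grip_width: 0.051
gripper_force: 43.8
```

The load has come off the wrist (-3.2 N to +0.8 N), so the cylinder is resting on the tray floor. I'll release and rise.

drive_tool:
  deltas:
    - [[-1,0,0,0,0,0,0],[-1,0,0,0,0,0,0],[-1,0,0,0,0,0,0],[-1,0,0,0,0,0,0],[-1,0,0,0,0,0,0],[-1,0,0,0,0,0,0]]

```text
t: 14.07
position: [0.646, 0.089, 0.0158]
tool_rot: [-0.0, 1.0, -0.0, -0.0]
wrist_force: [0.0, -0.9, -0.3]
grip_width: 0.0851
gripper_force: 0.0
```

drive_tool:
  deltas:
    - [[-1,0,0,0.15,0,0,0],[-1,0,0,0.35,0,0,0],[-1,0,0,0.65,0,0,0],[-1,0,0,0.9,0,0,0],[-1,0,0,1,0,0,0],[-1,0,0,1,0,0,0],[-1,0,0,1,0,0,0]]

```text
t: 14.65
position: [0.6462, 0.089, 0.1359]
tool_rot: [-0.0, 1.0, -0.0, 0.0]
wrist_force: [-1.0, 0.0, -0.6]
grip_width: 0.0856
gripper_force: 0.0
```

```bash
python3 - <<'E'
from m import *
c=cam("top"); A=c["pixels"][70:180,290:400,::-1]
d=cam("scene"); B=d["pixels"][150:260,110:220,::-1]
cv2.imwrite("pics/chk2.png",cv2.resize(np.hstack([A,B]),None,fx=3.6,fy=3.6,interpolation=cv2.INTER_CUBIC))
cyl(d,"scene","wide_cylinder",(.646,.089),.026,.05,.004)
E
```

```text
scene wide_cylinder [0.6479 0.0876] area 546 565.9387271157466 d 0.7
```

View pics/chk2.png

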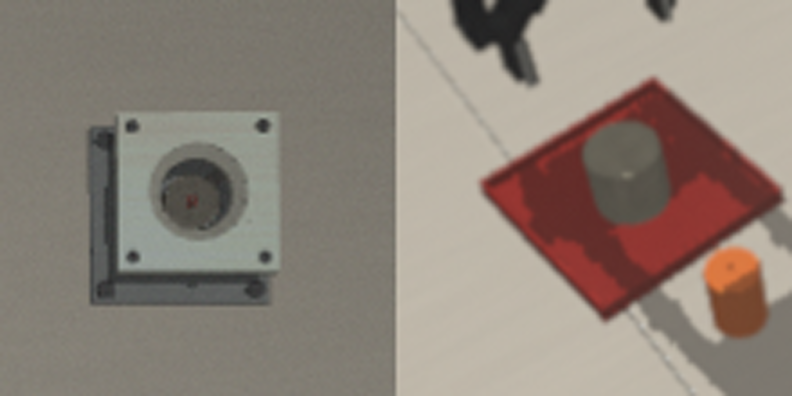

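The wide cylinder stands upright mid-tray at (625,170), the slim one is down in the gauge at (190,195), and the gripper is clear of both.

```bash
python3 -c "
from bench import manip
print(manip.finish_job())"
```

```text
the job is handed in; nothing more can be done
None
```

The job is handed in at about 15 s of the 56 s allowed: the last pictures show the slim cylinder down through the gauge's bore and the wide one upright in the red reject tray, with the gripper clear of both; the hand-in call returned no verdict.

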